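# Load a roller into the gauging seat of a sloped gutter

## Robot

A 6-joint arm with a two-finger parallel gripper is mounted at the origin on the work surface. World frame = base frame: x ahead of the robot, y to its left, z up, the work surface at z = 0. Lengths are in m, angles in rad, forces in N, time in s.
With the tool pointing down it reaches from about 0.375 to 0.925 m from the base axis. Payload 5.7 kg.
Tool frame: the origin (TCP) lies between the finger pads; the fingertips stand 19 mm ahead of it and the grasp point (between the pads) is the TCP; x points along the fingers, z is the direction in which the jaws open and shut, and the axes are right-handed (so a half turn about x gives the same grasp; the last joint's range is limited). The gripper opens to 88 mm and grips with 3 to 60 N. Pads are 20 mm wide; open, the fingers measure 115 mm over their backs; the gripper's body (75 mm by 178 mm) begins 61 mm behind the grasp point.
Start: joints at [1.138, 0.359, 1.51, -0, 1.272, -0.115], TCP at [0.187, 0.57, 0.204] pointing down, gripper open.
Joint ranges: [-2.97, 2.97], [-1.01, 2.36], [0.21, 2.38], [-0.96, 4.11], [0.2, 2.71], [-2.98, 2.98]. Speed limits (rad/s): [2.39, 2.39, 3.14, 3.14, 3.14, 3.14].

## Interface

Orientations are given as a unit quaternion [w, x, y, z].
In Python, from cell import status, cams, close_job, trace, landmark_of gives the robot as it stands.
- The arm moves only by the tool jog_arm, never from a script. Its arguments are lists of equal length, an entry for each row: "travel": the shift along the tool's x, y, z in cm, a list of three; "angular": the turn, a rotation vector about the tool's x, y, z in rad, a list of three. In form: {"travel": [[x, y, z], ...], "angular": [[ax, ay, az], ...]}. A call has 1 to 12 rows; each row shifts and turns the commanded pose from where the row before left it, along the tool's axes as they then stand; what a row does not reach is not made up. A row lasts 1/12 s, in which the tool goes at most 41.7 mm and 7.16 degrees, less where a joint would pass 70% of its speed; a pose out of reach is approached as far as the arm can. A call with a gripper value outside its range is refused whole. "fingers" is the closure in counts, from 0 (fully open) to 255 (shut), set as the call begins (left out, the last holds). The fingers move at their own pace and stop on an object; "squeeze" is the grip in N (left out, the last holds). Time passes only in rows, so rows that do not move let the fingers close. It gives the time, the measured TCP pose, the force and the opening at its end, in the units of the state.
- status.observe(): the state, without advancing time (a new reading comes with each control period).
- cams.grab_frame(name): name is "side" or "top" or "wrist"; returns a dict with "pixels" (400x640x3 uint8, blue, green, red), "camera_matrix" (3x3 intrinsics, pixels), "rvec" (rotation vector, rad) and "tvec" (3), from world to camera coordinates, as OpenCV has them. Camera axes: x right, y down, z forward; pixel columns grow to the right and rows downward; lengths in m; the calibration is good to about 2 mm. A picture is of the moment at which its call begins. There is no depth.
- close_job(): hands the job in, once; it reports no verdict.
Trained networks look in a picture, given as the dict that the camera call returned (one of the last four; its "shot" number tells which), for a name from the list of things; names that differ only in an ending like _2 or _b are one class to them, and where a whole thing is asked for, a point or a joint stands for the part that bears it (a point fixed in the world has none). Each returns a list of dicts, best first, with "confidence" (0 to 1); they miss things now and then, are a little off and sometimes report something else, mostly with a low value. They report only what shows in the picture. A call takes as long as a camera call. They do not tell look-alikes from the thing itself.
- trace(target, picture): "region" (400x640 bool, what is visible of it) and "point" ([row, column] in pixels, amid what is visible of it).
- landmark_of(target, picture): "point" ([row, column] in pixels: a listed point, or the origin of a listed thing).
The state is a dict: "t": time; "q": joint angles; "qvel": joint speeds; "joint_efforts": joint torques, N m; "ee_pos": TCP position; "tool_rot": TCP orientation; "wrist_force": force on the tool from outside, world axes, zero at the start; "torque": the same for the moment, N m; "finger_gap": finger opening in m.
Only numpy, scipy, OpenCV 4.12 (cv2) and the standard library are available. Lean on these libraries where they do the work, as an engineer would, in place of code of your own. Each camera call takes 0.05 s, during which the arm holds its last target. There are 200 camera calls.

## Task

Push the steel roller that lies at the low end of the sloped gutter up the gutter with a fingertip, over the crest, until it rests against the end stop; push it steadily, do not flick it or let it run back down, and do not lift it out of the gutter. Then push the black knob of the keeper slide towards the gutter, fully home, so that the blade stands behind the roller and it cannot roll back. Leave everything else on the table where it is.

Things in the scene. Friction and masses are not known exactly. Their poses are not given: they have to be found in the camera images.
- gutter: fixed aluminium gutter, open at the top, on a dark steel base plate (360 x 100 mm, 10 mm thick). Origin on the table under it; x points uphill along the gutter, y across it to the keeper's side (the robot's side), z up; mm in this frame are used below. The gutter is 52 wide over all, 42 inside; its side walls, and the lip closing its low end (x -146 to -140), stand only 9 above its floor
- roller: solid steel roller, polished and lightly oiled (slippery), diameter 44 mm, length 38, 0.2 to 0.4 kg, lying across the gutter, free to roll along it; origin at its centre, y along its axle. It starts against the low lip, centre at gutter x -123, z 49. Pushed past the crest (centre beyond x 60) it rolls by itself into the seat and rests against the stop, centre at x 90, z 63
- slope (a point): middle of the gutter's floor at its low end (gutter x -140, z 25); its x axis runs up along the straight sloping floor (6 degrees), y across the gutter, z square to the floor; a roller on the slope has its centre 22 mm up this z
- crest (a point): middle of the crest, the highest line of the gutter's floor (gutter x 60, z 46); beyond it the seat's floor falls 10 degrees towards the stop
- stop (a point): middle of the steel stop's face, where the seated roller touches it (gutter x 112, z 63); the stop's top is at z 75, and behind it is a dial gauge up to z 97 (x 124 to 177)
- keeper (a joint): position of the keeper slide, m: 0 fully out, 0.050 fully home (end of travel); grows as the knob is pushed along the gutter's -y, about 1 N moves it, it stays where left. Steel blade 6 mm thick at gutter x 60, z 60 to 74, in a guide block (y 50 to 84, top z 67); its tip is at y 40 at 0, clear of the gutter, and at y -10 when home, behind the seated roller
- knob (a point): middle of the black upright knob of the keeper slide, a post of 14 mm diameter standing 32 mm high on a 16 mm square foot, z 73 to 105 over the table, this point at z 92; at joint 0 it is at x 60, y 98 in the gutter's frame
- ring_gauge: bystander: steel ring, 52 mm diameter, 16 mm high, lying flat; origin under its centre
- short_roller: bystander: small steel roller, 30 mm diameter, standing on end 32 mm high; origin under its centre
- plug_gauge: bystander: dark steel stepped plug gauge, 28 mm diameter, standing 60 mm high; origin under its centre
- casting: bystander: cast aluminium housing, a cup 90 mm wide and 48 mm high with an arm out to 111 mm along its x; origin under the cup's centre
- screwdriver: bystander: screwdriver lying along its x
- loupe: bystander: black loupe, 44 mm diameter, 42 mm high; origin under its centre
- gauge_blocks: bystander: wooden block 90 x 140 mm, 25 mm high, carrying steel gauge blocks up to 39 mm; origin under its centre
There are look-alikes about, which are no part of the job. Leave any green look-alike of the roller alone.

How it is judged:
On the way, in this order (a step that is already met when the one before it is completed fails the run):
1. the roller rests in the seat against the stop, with the keeper still drawn out (x of roller in the frame of gutter between 0.085 and 0.096 m and y of roller in the frame of gutter between -0.008 and 0.008 m and z of roller in the frame of gutter between 0.056 and 0.069 m and linear speed of roller below 0.03 m/s and value of joint keeper below 0.025 m), for 0.3 s.
2. the keeper is pushed home behind the seated roller (x of roller in the frame of gutter between 0.085 and 0.096 m and y of roller in the frame of gutter between -0.008 and 0.008 m and z of roller in the frame of gutter between 0.056 and 0.069 m and linear speed of roller below 0.03 m/s and value of joint keeper above 0.044 m), for 0.2 s.
At the end, for the whole second after the job is handed in: the roller lies still in the seat against the stop (centre within about 5 mm of its resting place), and the keeper is home to within 6 mm (all of step 2); the robot touches nothing.
It fails at once if the roller is lifted more than 10 mm off the gutter's floor (z of roller in the frame of slope above 0.032 m).
It fails at once if the roller is flicked or runs back down (faster than 0.4 m/s) (linear speed of roller above 0.4 m/s).
It fails at once if a bystander is moved more than 15 mm (distance of any of ring_gauge, short_roller, plug_gauge, casting, screwdriver, loupe, gauge_blocks from where it was at the start of the episode above 0.015 m).
It also fails if it takes over 48 s, if anything falls off the work surface, if the arm or the gripper's body presses on something with over 40 N, if the wrist force passes 120 N, or if a joint passes its speed limit or range.

## Working session

There is one attempt and no reset: what is moved stays moved. The work goes in short steps, Python scripts to look and compute and a tool call to move; the robot and the scene stay as the last step left them, time stands still between calls to the robot, and variables do not carry over. Pictures are saved under pics/ and viewed, about 8 in all and at most 12, crops included, and the job is handed in when it is done.

Besides the shell and the picture viewer there is one more tool, called after "Request:" by a JSON object that holds its "name" and its "arguments", one argument or row to a line. jog_arm: Moves the arm, as the interface text tells. Its arguments: {"type":"object","properties":{"travel":{"type":"array","items":{"type":"array","items":{"type":"number"}}},"angular":{"type":"array","items":{"type":"array","items":{"type":"number"}}},"fingers":{"type":"number"},"squeeze":{"type":"number"}},"required":["travel","angular"]}

```bash
mkdir -p pics; ls
cat > h.py <<'E'
import numpy as np, cv2
from cell import status, cams, trace, landmark_of
def P(f):
    R=cv2.Rodrigues(np.array(f["rvec"],float))[0]; return np.array(f["camera_matrix"]),R,np.array(f["tvec"],float).ravel()
def ray(f,rc):
    K,R,t=P(f); d=R.T@np.linalg.inv(K)@np.array([rc[1],rc[0],1.]); return -R.T@t,d/np.linalg.norm(d)
def atz(f,rc,z):
    o,d=ray(f,rc); return o+d*(z-o[2])/d[2]
def tri(l):
    A=0;b=0
    for f,rc in l:
        o,d=ray(f,rc); M=np.eye(3)-np.outer(d,d); A=A+M; b=b+M@o
    return np.linalg.solve(A,b)
def proj(f,p):
    return cv2.projectPoints(np.array(p,float).reshape(-1,1,3),np.array(f["rvec"],float),np.array(f["tvec"],float),np.array(f["camera_matrix"]),None)[0].reshape(-1,2)[:,::-1]
E
python3 - <<'E'
from h import *
np.set_printoptions(precision=4,suppress=True)
s=status.observe(); print({k:np.round(v,3) for k,v in s.items()})
F={n:cams.grab_frame(n) for n in("top","side")}
for n,f in F.items():
    cv2.imwrite(f"pics/{n}1.png",f["pixels"])
    print(n,"cam",ray(f,(0,0))[0])
Z=dict(gutter=0,roller=.049,slope=.025,crest=.046,stop=.063,knob=.092,ring_gauge=0,short_roller=0,plug_gauge=0,casting=0,screwdriver=.01,loupe=0,gauge_blocks=0)
for k,z in Z.items():
    L={n:landmark_of(k,f) for n,f in F.items()}
    for n in F:
        for d in L[n][:2]: print(k,n,round(d["confidence"],2),np.round(d["point"],0),atz(F[n],d["point"],z))
    if L["top"] and L["side"]: print("   tri",tri([(F[n],L[n][0]["point"]) for n in F]))
E
```

```text
pics
{'t': np.float64(0.0), 'q': array([ 1.138,  0.36 ,  1.511,  0.   ,  1.273, -0.115]), 'qvel': array([ 0.001,  0.001, -0.001, -0.001, -0.001,  0.   ]), 'joint_efforts': array([ -0.002, -51.535, -27.073,   0.067,   0.035,  -0.   ]), 'ee_pos': array([0.187, 0.569, 0.203]), 'tool_rot': array([ 0.572, -0.415,  0.573,  0.414]), 'wrist_force': array([ 0.489,  0.742, -0.79 ]), 'torque': array([0.006, 0.012, 0.019]), 'finger_gap': np.float64(0.088)}
top cam [0.456  0.0495 1.4066]
side cam [ 0.2221 -1.0119  0.7443]
gutter top 0.88 [192. 336.] [ 0.62   -0.0087  0.    ]
gutter top 0.43 [252. 222.] [0.4246 0.3493 0.    ]
gutter side 0.7 [228. 328.] [ 0.6062 -0.0073  0.    ]
gutter side 0.68 [249. 305.] [ 0.518  -0.0714  0.    ]
   tri [ 0.6136 -0.0068 -0.0009]
roller top 0.74 [158. 380.] [ 0.7211 -0.1404  0.049 ]
roller top 0.64 [192. 381.] [ 0.6175 -0.1434  0.049 ]
roller side 0.87 [266. 293.] [ 0.4524 -0.183   0.049 ]
roller side 0.68 [277. 357.] [ 0.5723 -0.2733  0.049 ]
   tri [ 0.5966 -0.1282  0.0185]
slope top 0.58 [192. 382.] [ 0.6182 -0.1497  0.025 ]
slope side 0.79 [247. 352.] [ 0.62
[... 706 characters left out ...]
.7334 0.0585 0.0201]
casting top 0.67 [251. 220.] [0.4254 0.3562 0.    ]
casting side 0.56 [180. 234.] [0.4272 0.3606 0.    ]
casting side 0.3 [237. 348.] [ 0.6404 -0.0688  0.    ]
   tri [0.4259 0.3555 0.0028]
screwdriver top 0.69 [260. 446.] [ 0.4106 -0.3539  0.01  ]
screwdriver side 0.67 [340. 296.] [ 0.3997 -0.3619  0.01  ]
   tri [ 0.406  -0.3553  0.0016]
loupe top 0.44 [260. 446.] [ 0.409  -0.3562  0.    ]
loupe top 0.43 [200. 446.] [ 0.6002 -0.3567  0.    ]
loupe side 0.58 [315. 382.] [ 0.5937 -0.3548  0.    ]
   tri [ 0.4863 -0.3765  0.0562]
gauge_blocks top 0.68 [199. 195.] [0.5889 0.4416 0.    ]
gauge_blocks side 0.62 [161. 272.] [0.575  0.4446 0.    ]
   tri [0.582  0.4431 0.0002]
```

Run:
```python
import cv2
a=cv2.imread("pics/top1.png")[120:290,260:470]; b=cv2.imread("pics/side1.png")[140:320,230:430]
a=cv2.resize(a,(790,640),interpolation=3)[:, :]; a=cv2.resize(a,(395*1,320)); 
a=cv2.resize(cv2.imread("pics/top1.png")[130:250,280:440],(800,600),interpolation=2); cv2.imwrite("pics/a.png",a)
b=cv2.resize(cv2.imread("pics/side1.png")[150:300,230:430],(800,600),interpolation=2); cv2.imwrite("pics/b.png",b)
```

```text
(no output)
```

View pics/a.png

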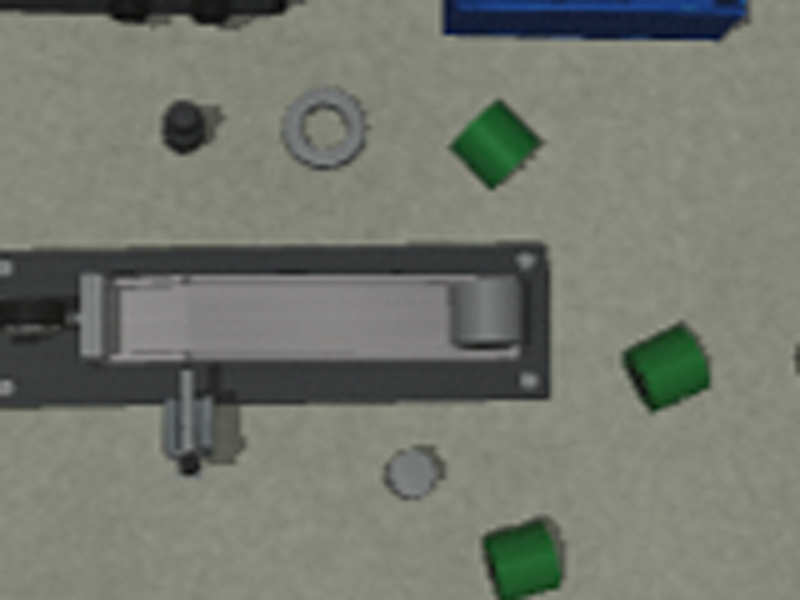

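View pics/b.png

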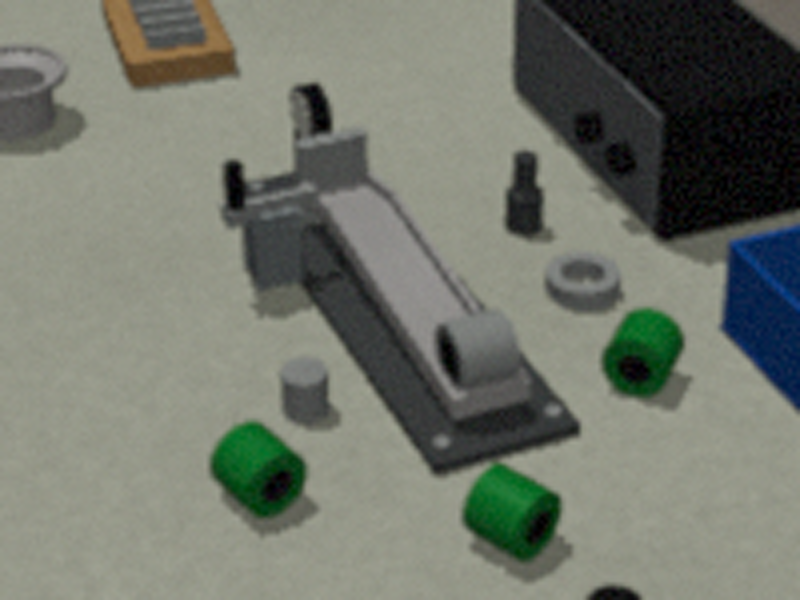

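Top view: the grey roller is at about (row 192, col 378) and the stop at col 299. The knob is at (row 222, col 318), and the look-alikes are green. Next I'll fit the gutter pose to the plate corners and landmarks.

```bash
cat > fit.py <<'E'
from h import *
from scipy.optimize import least_squares
from scipy.spatial.transform import Rotation as Ro
np.set_printoptions(precision=4,suppress=True)
F={n:cams.grab_frame(n) for n in("top","side")}
ob=[("top",(-180,-50,10),(178.7,389.1)),("top",(-180,50,10),(209.6,389.7)),("side",(-180,50,10),(267.3,339.3)),("side",(-180,-50,10),(257.4,374.6)),("side",(60,98,105),(190.3,288.3))]
G=dict(gutter=(0,0,0),slope=(-140,0,25),crest=(60,0,46),stop=(112,0,63),knob=(60,98,92),roller=(-123,0,49))
for k,g in G.items():
    for n,f in F.items():
        for d in landmark_of(k,f): ob.append((n,g,d["point"]))
def w(p,g):
    c,s=np.cos(p[2]),np.sin(p[2]); g=np.array(g)/1000
    return [p[0]+c*g[0]-s*g[1],p[1]+s*g[0]+c*g[1],g[2]]
r=lambda p:np.concatenate([proj(F[n],w(p,g))[0]-q for n,g,q in ob])
s=least_squares(r,[.614,-.008,1.57],loss="soft_l1",x_scale=[.01,.01,.05],f_scale=1.)
print(s.x); 
for o,e in zip(ob,s.fun.reshape(-1,2) if 0 else r(s.x).reshape(-1,2)): print(o[0],o[1],e)
for k,g in G.items(): print(k,w(s.x,g))
q=status.observe()["tool_rot"]; print(Ro.from_quat(np.roll(q,-1)).as_matrix())
E
python3 fit.py
```

```text
[ 0.6128 -0.0098  1.5758]
top (-180, -50, 10) [0.2312 4.6175]
top (-180, 50, 10) [0.708  4.0868]
side (-180, 50, 10) [ 1.593  -0.0374]
side (-180, -50, 10) [1.4755 2.5346]
side (60, 98, 105) [ 0.9861 -1.0698]
top (0, 0, 0) [0.0486 0.8168]
side (0, 0, 0) [1.4513 0.1923]
top (-140, 0, 25) [-0.8257 80.3214]
top (-140, 0, 25) [3.0743 0.4214]
top (-140, 0, 25) [ -6.2257 -64.7786]
side (-140, 0, 25) [-1.025  1.218]
top (60, 0, 46) [  -6.7551 -125.8739]
top (60, 0, 46) [-5.1551 -2.2739]
top (60, 0, 46) [37.3449  5.0261]
side (60, 0, 46) [0.8372 0.3299]
top (112, 0, 63) [-3.724   0.8672]
side (112, 0, 63) [1.7464 2.7147]
top (60, 98, 92) [67.7468  1.4095]
top (60, 98, 92) [ 0.7468 -1.0905]
side (60, 98, 92) [-0.5892 -0.6958]
side (60, 98, 92) [ -8.5892 -73.6958]
top (-123, 0, 49) [-50.6625  -8.0659]
top (-123, 0, 49) [34.5375 -5.2659]
top (-123, 0, 49) [ -8.0625 -34.1659]
top (-123, 0, 49) [-0.3625  0.4341]
side (-123, 0, 49) [-41.8297  -8.578 ]
side (-123, 0, 49) [ 2.6703 -2.078 ]
side (-123, 0, 49) [ -4.8297 -42.478 ]
side (-123, 0, 49) [-29.6297  52.122 ]
gutter [np.float64(0.6128415219883661), np.float64(-0.009776055088024028), np.float64(0.0)]
slope [np.float64(0.6135409076663687), np.float64(-0.1497743081473869), np.float64(0.025)]
crest [np.float64(0.6125417852692221), np.float64(0.05022319622313148), np.float64(0.046)]
stop [np.float64(0.6122820134459639), np.float64(0.10222254735946627), np.float64(0.063)]
knob [np.float64(0.5145430081276681), np.float64(0.049733626248529596), np.float64(0.092)]
roller [np.float64(0.6134559822626113), np.float64(-0.13277452027589284), np.float64(0.049)]
[[-0.     -0.9499  0.3125]
 [-0.0001  0.3125  0.9499]
 [-1.      0.     -0.0001]]
```

```bash
cat > fit2.py <<'E'
from h import *
exec(open("fit.py").read().split("print(s.x)")[0].split("from h import *")[1])
f=F["top"]
for a,b in(((180.1,280.4),(178.7,388.5)),((211.3,280.4),(209.6,389))):
    A,B=atz(f,a,.01),atz(f,b,.01); d=A-B; print("edge",A,B,np.arctan2(d[1],d[0]))
p0=s.x
ob=[o for o in ob[4:] if np.abs(proj(F[o[0]],w(p0,o[1]))[0]-o[2]).max()<5.5]
s=least_squares(r,p0,loss="soft_l1",x_scale=[.01,.01,.05]); print(s.x,np.round(r(s.x),1))
for k,g in G.items(): print(k,np.round(w(s.x,g),4))
E
python3 fit2.py
```

```text
edge [0.6532 0.1703 0.01  ] [ 0.6642 -0.1729  0.01  ] 1.602639972187063
edge [0.554  0.1677 0.01  ] [ 0.5657 -0.1749  0.01  ] 1.6048605839666912
[ 0.6164 -0.0082  1.5865] [ 0.7 -0.1  2.2 -0.1 -2.9  1.7  0.5  1.  -1.   1.4 -1.  -2.8  2.1 -0.1
  0.7  1.8 -2.4  0.4  0.5 -2.6  1.9 -0.5]
gutter [ 0.6164 -0.0082  0.    ]
slope [ 0.6186 -0.1482  0.025 ]
crest [0.6154 0.0518 0.046 ]
stop [0.6146 0.1037 0.063 ]
knob [0.5174 0.0502 0.092 ]
roller [ 0.6183 -0.1312  0.049 ]
```

Request:
{"name": "jog_arm", "arguments": {
  "travel": [
    [0, 0, 0],
    [0, 0, 0],
    [0, 0, 0],
    [0, -0.7, -1.3],
    [0, -1.4, -2.6],
    [0, -1.4, -2.6],
    [0, -1.4, -2.6],
    [0, -1.4, -2.6],
    [0, -1.4, -2.6],
    [0, -1.4, -2.6],
    [0, -1.4, -2.6],
    [0, -1.4, -2.6]
  ],
  "angular": [
    [-0.115, 0, 0],
    [-0.114, 0, 0],
    [-0.114, 0, 0],
    [0, 0, 0],
    [0, 0, 0],
    [0, 0, 0],
    [0, 0, 0],
    [0, 0, 0],
    [0, 0, 0],
    [0, 0, 0],
    [0, 0, 0],
    [0, 0, 0]
  ],
  "fingers": 255,
  "squeeze": 20
}}

```text
t: 3.8
ee_pos: [0.3124, 0.3497, 0.2041]
tool_rot: [-0.495, 0.505, -0.495, -0.505]
wrist_force: [0.7, 0.0, 0.5]
finger_gap: 0.0112
```

Request:
{"name": "jog_arm", "arguments": {
  "travel": [
    [0, -1.4, -2.6],
    [0, -1.4, -2.6],
    [0, -1.4, -2.6],
    [0, -1.4, -2.6],
    [0, -1.4, -2.6],
    [0, -1.4, -2.6],
    [0, -1.4, -2.6],
    [0, -1.4, -2.6],
    [0, -1.4, -2.6],
    [0, -1.4, -2.6],
    [0, -1.4, -2.6],
    [0, -1.4, -2.6]
  ],
  "angular": [
    [0, 0, 0],
    [0, 0, 0],
    [0, 0, 0],
    [0, 0, 0],
    [0, 0, 0],
    [0, 0, 0],
    [0, 0, 0],
    [0, 0, 0],
    [0, 0, 0],
    [0, 0, 0],
    [0, 0, 0],
    [0, 0, 0]
  ]
}}

```text
t: 4.8
ee_pos: [0.4876, 0.0421, 0.2042]
tool_rot: [-0.495, 0.505, -0.495, -0.505]
wrist_force: [-0.7, -0.1, 0.5]
finger_gap: 0.0005
```

```bash
cat > st.py <<'E'
from h import *
from scipy.spatial.transform import Rotation as Ro
np.set_printoptions(precision=4,suppress=True)
def gut(p,o=(.6112,-.0082),y=1.596):
    c,s=np.cos(y),np.sin(y); d=np.array(p[:2])-o; return np.array([c*d[0]+s*d[1],-s*d[0]+c*d[1],p[2]])*1000
s=status.observe(); R=Ro.from_quat(np.roll(s["tool_rot"],-1)).as_matrix()
print("t",s["t"],"tcp",np.array(s["ee_pos"]),"gut",gut(s["ee_pos"]),"toolz ang",np.arctan2(R[1,2],R[0,2]),"x",R[:,0],"gap",s["finger_gap"],"F",np.array(s["wrist_force"]))
E
python3 st.py
```

```text
t 4.8 tcp [0.4876 0.0421 0.2042] gut [ 53.4467 122.2776 204.1529] toolz ang 1.5916318291177742 x [-0.0001 -0.0004 -1.    ] gap 0.0005367166952848814 F [-0.715  -0.1317  0.4506]
```

Request:
{"name": "jog_arm", "arguments": {
  "travel": [
    [0, -1.2, -2.3],
    [0, -1.2, -2.3],
    [0, -1.2, -2.3],
    [0, -1.2, -2.3],
    [0, -1.2, -2.3],
    [0, -1.2, -2.3],
    [0, -1.2, -2.3],
    [0, -1.2, -2.3],
    [0, -0.5, -1],
    [0, -0.3, -0.5],
    [0, 0, 0],
    [0, 0, 0]
  ],
  "angular": [
    [0, 0, 0],
    [0, 0, 0],
    [0, 0, 0],
    [0, 0, 0],
    [0, 0, 0],
    [0, 0, 0],
    [0, 0, 0],
    [0, 0, 0],
    [0, 0, 0],
    [0, 0, 0],
    [0, 0, 0],
    [0, 0, 0]
  ]
}}

```text
t: 5.8
ee_pos: [0.5958, -0.1512, 0.2039]
tool_rot: [0.494, -0.506, 0.494, 0.506]
wrist_force: [-0.7, 0.0, 0.2]
finger_gap: 0.0006
```

```bash
python3 st.py
python3 - <<'E'
from h import *
f=cams.grab_frame("wrist"); im=f["pixels"].copy()
o=np.array([.6112,-.0082]);c,s=np.cos(1.596),np.sin(1.596)
def g(x,y,z): return [o[0]+(c*x-s*y)/1000,o[1]+(s*x+c*y)/1000,z/1000]
for p in [(-140,21,34),(-140,-21,34),(-146,26,34),(-146,-26,34),(60,21,55),(60,-21,55),(-123,19,71),(-123,-19,71),(60,98,105)]:
    r=proj(f,g(*p))[0]; print(p,r)
    if abs(r).max()<3000: cv2.drawMarker(im,(int(r[1]),int(r[0])),(0,0,255),0,12)
cv2.imwrite("pics/w1.png",im)
E
```

```text
t 5.8 tcp [ 0.5958 -0.1512  0.2039] gut [-142.5637   18.9704  203.8757] toolz ang 1.5949624112311878 x [-0.0011  0.0008 -1.    ] gap 0.0006003370463293345 F [-0.7351  0.0437  0.1567]
(-140, 21, 34) [181.4975058  322.35656199]
(-140, -21, 34) [214.9213089  322.32998992]
(-146, 26, 34) [177.39552562 317.3488332 ]
(-146, -26, 34) [218.7825866  317.49306811]
(60, 21, 55) [184.65321292 498.93006475]
(60, -21, 55) [219.9162427  493.55053651]
(-123, 19, 71) [189.69150859 338.41629802]
(-123, -19, 71) [223.01719158 337.92763373]
(60, 98, 105) [112.09752301 544.06360672]
```

View pics/w1.png

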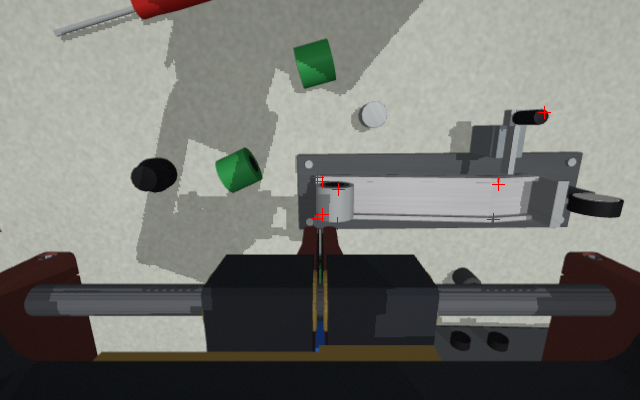

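The wrist view shows the closed fingers at col 320, beside the roller (row 203, col 335), and the knob top at about (117, 541). The overlay is a few px off across the gutter, so I'll zoom in.

Run:
```python
import cv2
a=cv2.imread("pics/w1.png")[95:245,290:590]; cv2.imwrite("pics/w1z.png",cv2.resize(a,(800,400),interpolation=2))
```

```text
(no output)
```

View pics/w1z.png

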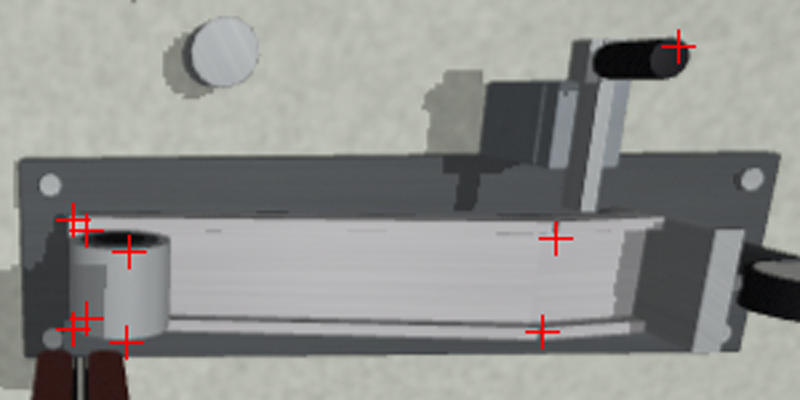

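Request:
{"name": "jog_arm", "arguments": {
  "travel": [
    [0, -0.5, -1.2],
    [0, -0.7, -1.5],
    [0, -0.7, -1.5],
    [1, 0, 0],
    [2, 0, 0],
    [2, 0, 0],
    [2.5, 0, 0],
    [2.5, 0, 0],
    [2, 0, 0],
    [1.5, 0, 0],
    [0.9, 0, 0],
    [0, 0, 0]
  ],
  "angular": [
    [0, 0, 0],
    [0, 0, 0],
    [0, 0, 0],
    [0, 0, 0],
    [0, 0, 0],
    [0, 0, 0],
    [0, 0, 0],
    [0, 0, 0],
    [0, 0, 0],
    [0, 0, 0],
    [0, 0, 0],
    [0, 0, 0]
  ]
}}

```text
t: 6.85
ee_pos: [0.6147, -0.192, 0.0575]
tool_rot: [0.493, -0.505, 0.494, 0.508]
wrist_force: [-0.3, 0.2, -0.2]
finger_gap: 0.0003
```

```bash
python3 st.py
python3 - <<'E'
from h import *
f=cams.grab_frame("wrist")["pixels"];g=cams.grab_frame("side")["pixels"]
a=cv2.resize(f[100:260,250:450],(500,400),interpolation=2);b=cv2.resize(g[200:300,300:400],(300,300),interpolation=2)
b=cv2.copyMakeBorder(b,0,100,0,0,0);cv2.imwrite("pics/c2.png",np.hstack([a,b]))
E
```

```text
t 6.85 tcp [ 0.6147 -0.192   0.0575] gut [-183.8476    1.1099   57.4902] toolz ang 1.5964367329408502 x [-0.0044  0.0019 -1.    ] gap 0.0003267080692356171 F [-0.3293  0.1729 -0.2186]
```

View pics/c2.png

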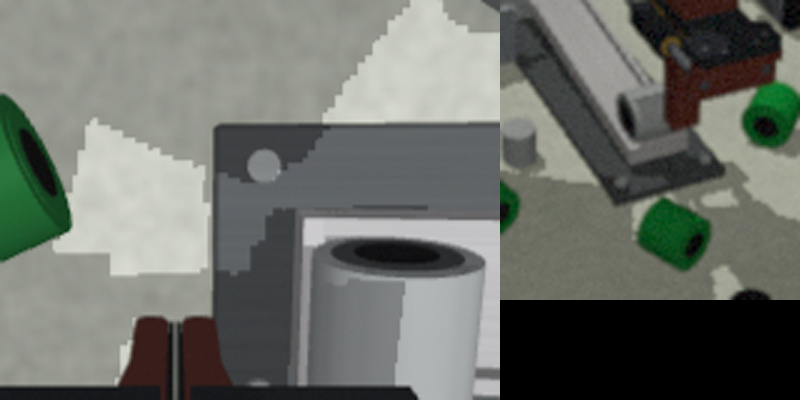

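Request:
{"name": "jog_arm", "arguments": {
  "travel": [
    [-0.2, 0, 0],
    [0, 0, 0.2],
    [0, 0, 0.3],
    [0, 0, 0.3],
    [0, 0, 0.3],
    [0, 0, 0.3],
    [0, 0, 0.2],
    [0, 0, 0.2],
    [0, 0, 0.2],
    [0, 0, 0.2],
    [0, 0, 0.2],
    [0, 0, 0.2]
  ],
  "angular": [
    [0, 0, 0],
    [0, 0, 0],
    [0, 0, 0],
    [0, 0, 0],
    [0, 0, 0],
    [0, 0, 0],
    [0, 0, 0],
    [0, 0, 0],
    [0, 0, 0],
    [0, 0, 0],
    [0, 0, 0],
    [0, 0, 0]
  ]
}}

```text
t: 7.95
ee_pos: [0.6162, -0.1674, 0.062]
tool_rot: [-0.494, 0.506, -0.494, -0.506]
wrist_force: [0.4, -0.3, -0.4]
finger_gap: 0.0006
```

```bash
python3 st.py
python3 - <<'E'
from h import *
f=cams.grab_frame("wrist")["pixels"];g=cams.grab_frame("side")["pixels"]
a=cv2.resize(f[100:260,250:450],(500,400),interpolation=2);b=cv2.resize(g[200:300,300:400],(300,300),interpolation=2)
b=cv2.copyMakeBorder(b,0,100,0,0,0);cv2.imwrite("pics/c3.png",np.hstack([a,b]))
E
```

```text
t 7.95 tcp [ 0.6162 -0.1674  0.062 ] gut [-159.2478   -0.9772   62.0311] toolz ang 1.5959266800605099 x [-0.0001 -0.0001 -1.    ] gap 0.0005757618606409815 F [ 0.3641 -0.2615 -0.4317]
```

View pics/c3.png

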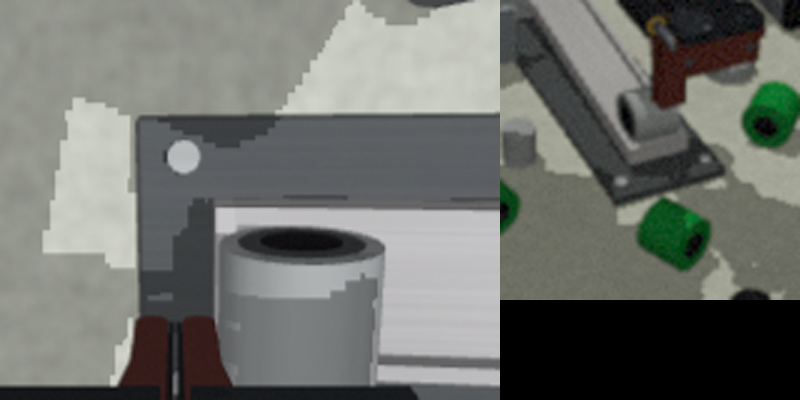

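Run:
```python
from h import *
from scipy.spatial.transform import Rotation as Ro
f=cams.grab_frame("wrist"); s=status.observe(); R=Ro.from_quat(np.roll(s["tool_rot"],-1)).as_matrix(); p=np.array(s["ee_pos"])
for l in [(.019,.01,-.0135),(.019,.01,.0135),(.019,0,0),(.019,-.01,.0135),(.0,.01,0.0135)]: print(l,(proj(f,p+R@l)[0]-[100,250])*2.5)
d=[x for x in trace("roller",f)][:3]
for x in d: print(x["confidence"],(np.array(x["point"])-[100,250])*2.5)
o=np.array([.6112,-.0082]);c,q=np.cos(1.596),np.sin(1.596)
for x,y,z in [(-123,19,71),(-123,19,49),(-123,-19,71),(-146,26,34)]:
    print(x,y,z,(proj(f,[o[0]+(c*x-q*y)/1000,o[1]+(q*x+c*y)/1000,z/1000])[0]-[100,250])*2.5)
# where is roller near rim top at z=.071, rim (zoom row 265, col 302), bolt-plate corner (117,137) z=.01, lip corner (207,217) z .034
for rc,z in [((265,302),.071),((228,302),.027+.0),((117,137),.01),((205,216),.034)]:
    w=atz(f,(rc[0]/2.5+100,rc[1]/2.5+250),z); dd=w[:2]-o; print(rc,w,"gut",1000*np.array([c*dd[0]+q*dd[1],-q*dd[0]+c*dd[1]]))
```

```text
(0.019, 0.01, -0.0135) [276.58983001 128.59376243]
(0.019, 0.01, 0.0135) [276.52482669 224.72013429]
(0.019, 0, 0) [310.31310129 176.64401609]
(0.019, -0.01, 0.0135) [343.23791443 223.55659495]
(0.0, 0.01, 0.0135) [297.54994197 229.69406735]
0.83 [-228.25  219.75]
0.82 [ 181.75 -107.  ]
0.67 [303.  301.5]
-123 19 71 [269.8294957  327.62297166]
-123 19 49 [247.44743251 311.20740954]
-123 -19 71 [413.7686775  319.88034597]
-146 26 34 [211.01711997 222.79968434]
(265, 302) [ 0.59425173 -0.13789843  0.071     ] gut [-129.23012759   20.21141595]
(228, 302) [ 0.59485671 -0.13045977  0.027     ] gut [-121.80907693   19.41917017]
(117, 137) [ 0.56468647 -0.18087138  0.01      ] gut [-171.44435296   50.85025213]
(205, 216) [ 0.58718202 -0.15682842  0.034     ] gut [-147.97594147   27.75594164]
```

Run:
```python
from h import *
from scipy.spatial.transform import Rotation as Ro
f=cams.grab_frame("side"); s=status.observe(); R=Ro.from_quat(np.roll(s["tool_rot"],-1)).as_matrix(); p=np.array(s["ee_pos"])
im=cv2.resize(f["pixels"][200:270,310:390],(800,700)[:2],interpolation=2)[:560]
for l,c in [((.019,.01,-.0135),(0,0,255)),((.019,.01,.0135),(0,255,255)),((.019,-.01,.0135),(255,255,0)),((.019,-.01,-.0135),(255,0,255))]:
    r=(proj(f,p+R@l)[0]-[200,310])*10; print(l,r); cv2.drawMarker(im,(int(r[1]),int(r[0])),c,0,20,2)
cv2.imwrite("pics/s4.png",im)
```

```text
(0.019, 0.01, -0.0135) [515.31490997 445.11708468]
(0.019, 0.01, 0.0135) [452.83358396 396.94981069]
(0.019, -0.01, 0.0135) [433.06937628 471.451541  ]
(0.019, -0.01, -0.0135) [494.84434755 520.75094682]
```

View pics/s4.png

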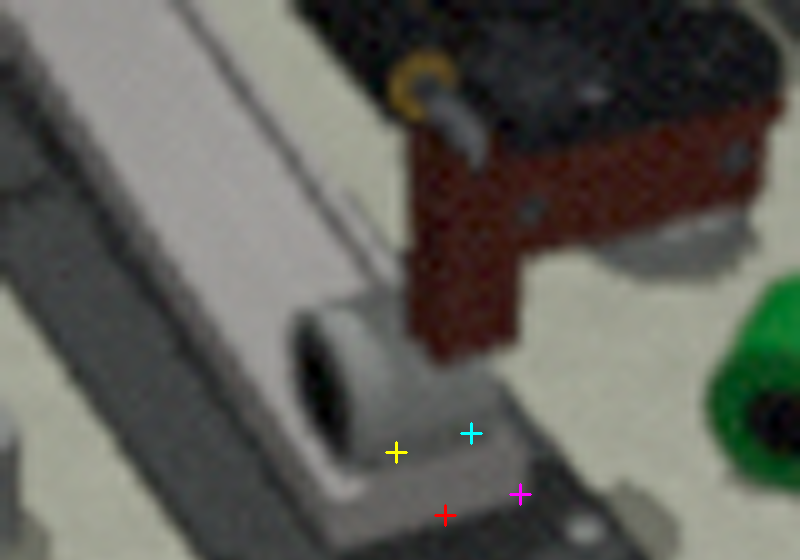

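Run:
```python
from h import *
from scipy.spatial.transform import Rotation as Ro
np.set_printoptions(precision=4,suppress=True)
W=cams.grab_frame("wrist");S=cams.grab_frame("side"); s=status.observe(); R=Ro.from_quat(np.roll(s["tool_rot"],-1)).as_matrix(); p=np.array(s["ee_pos"])
w=lambda r,c:(W,(r/2.5+100,c/2.5+250)); z=lambda r,c:(S,(r/10+200,c/10+310))
for a,b in [((318,135),(365,435)),((318,215),(335,410))]:
    q=tri([w(*a),z(*b)]); print(q, R.T@(q-p)*1000, proj(W,q)-[a[0]/2.5+100,a[1]/2.5+250], proj(S,q)-[b[0]/10+200,b[1]/10+310])
# full wrist tool position of camera
o,d=ray(W,(200,320)); print("cam in tool",R.T@(o-p)*1000,"dir",R.T@d, "img", W["pixels"][200:235:3,310].tolist())
for x in range(-60,25,10): print(x,proj(W,p+R@np.array([x/1000,.01,-.0135]))[0])
```

```text
[ 0.6043 -0.1778  0.085 ] [-22.9122  12.1553  -9.8119] [[ 0.8513 -0.1595]] [[ 0.0824 -0.1909]]
[ 0.6057 -0.1595  0.0811] [-19.0078  10.3693   8.3864] [[ 1.4535 -0.2809]] [[ 0.1343 -0.3335]]
cam in tool [-180.837    69.0279   -1.0183] dir [ 0.9686 -0.2487  0.0019] img [[95, 93, 89], [96, 94, 91], [96, 93, 90], [63, 62, 58], [65, 62, 59], [63, 61, 58], [94, 91, 88], [65, 63, 60], [63, 61, 60], [25, 28, 53], [26, 29, 55], [26, 29, 54]]
-60 [261.0416 291.3707]
-50 [251.6501 293.2878]
-40 [243.4615 294.9595]
-30 [236.2586 296.4299]
-20 [229.8735 297.7333]
-10 [224.1744 298.8967]
0 [219.0565 299.9415]
10 [214.435 300.885]
20 [210.2412 301.7411]
```

Request:
{"name": "jog_arm", "arguments": {
  "travel": [
    [0, 0, 0.2],
    [0, 0, 0.2],
    [0, 0, 0.3],
    [-0.02, 0, 0.3],
    [-0.02, 0, 0.3],
    [-0.02, 0, 0.2]
  ],
  "angular": [
    [0, 0, 0],
    [0, 0, 0],
    [0, 0, 0],
    [0, 0, 0],
    [0, 0, 0],
    [0, 0, 0]
  ]
}}

```text
t: 8.8
ee_pos: [0.6158, -0.152, 0.0627]
tool_rot: [0.494, -0.506, 0.494, 0.506]
wrist_force: [-0.3, -0.1, 0.4]
finger_gap: 0.0006
```

```bash
python3 st.py
python3 - <<'E'
from h import *
f=cams.grab_frame("wrist")["pixels"];g=cams.grab_frame("side")["pixels"]
a=cv2.resize(f[150:260,270:407],(500,400),interpolation=2);b=cv2.resize(g[200:280,320:380],(300,400),interpolation=2)
cv2.imwrite("pics/c5.png",np.hstack([a,b]))
E
```

```text
t 8.8 tcp [ 0.6158 -0.152   0.0627] gut [-143.8423   -0.9326   62.6986] toolz ang 1.5962266038844064 x [-0.0001  0.     -1.    ] gap 0.0005954536956545857 F [-0.3085 -0.0583  0.3518]
```

View pics/c5.png

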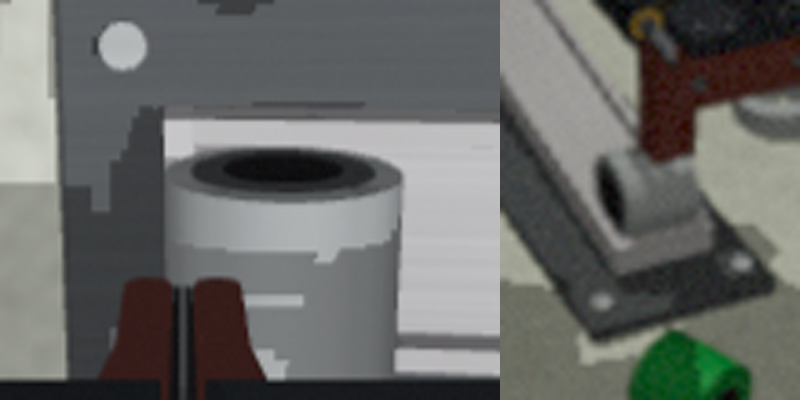

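The tip passes over the roller, which has not moved. So the real fingertips are about 39 mm higher than the stated TCP offset gives, at roughly tool x = -20 mm. I'll back off, lower by that amount, and check.

Request:
{"name": "jog_arm", "arguments": {
  "travel": [
    [0, 0, -0.8],
    [0, 0, -1.2],
    [0, 0, -0.8],
    [0, 0, -0.2],
    [0.5, 0, 0],
    [0.8, 0, 0],
    [0.8, 0, 0],
    [0.7, 0, 0],
    [0.6, 0, 0],
    [0.3, 0, 0],
    [0, 0, 0],
    [0, 0, 0]
  ],
  "angular": [
    [0, 0, 0],
    [0, 0, 0],
    [0, 0, 0],
    [0, 0, 0],
    [0, 0, 0],
    [0, 0, 0],
    [0, 0, 0],
    [0, 0, 0],
    [0, 0, 0],
    [0, 0, 0],
    [0, 0, 0],
    [0, 0, 0]
  ]
}}

```text
t: 9.9
ee_pos: [0.6165, -0.1823, 0.0254]
tool_rot: [0.494, -0.506, 0.494, 0.506]
wrist_force: [-0.2, 0.2, -0.3]
finger_gap: 0.0001
```

```bash
python3 st.py
python3 - <<'E'
from h import *
f=cams.grab_frame("wrist")["pixels"];g=cams.grab_frame("side")["pixels"]
a=cv2.resize(f[150:260,270:407],(500,400),interpolation=2);b=cv2.resize(g[200:280,320:380],(300,400),interpolation=2)
cv2.imwrite("pics/c6.png",np.hstack([a,b]))
E
```

```text
t 9.9 tcp [ 0.6165 -0.1823  0.0254] gut [-174.1998   -0.8944   25.3827] toolz ang 1.5962033949856764 x [-0.0005  0.0001 -1.    ] gap 0.00010726547556455751 F [-0.1608  0.2105 -0.2872]
```

View pics/c6.png

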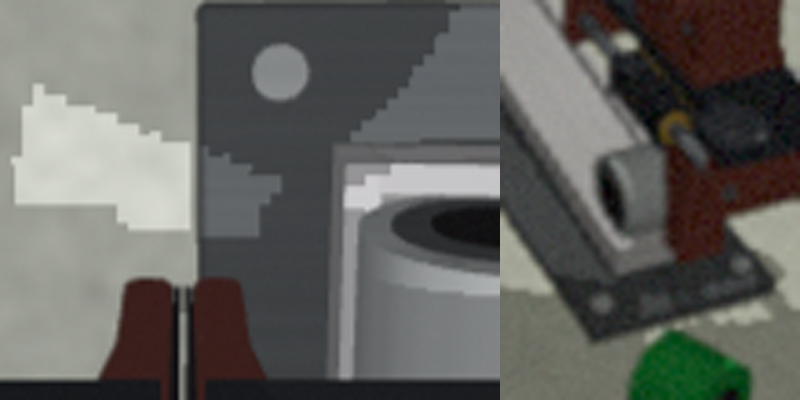

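Request:
{"name": "jog_arm", "arguments": {
  "travel": [
    [0.2, 0, 0.1],
    [0, 0, 0.2],
    [0, 0, 0.3],
    [0, 0, 0.3],
    [0, 0, 0.2],
    [0, 0, 0.2],
    [0, 0, 0.2],
    [0, 0, 0.2],
    [-0.02, 0, 0.2],
    [-0.02, 0, 0.2],
    [-0.02, 0, 0.2],
    [-0.02, 0, 0.2]
  ],
  "angular": [
    [0, 0, 0],
    [0, 0, 0],
    [0, 0, 0],
    [0, 0, 0],
    [0, 0, 0],
    [0, 0, 0],
    [0, 0, 0],
    [0, 0, 0],
    [0, 0, 0],
    [0, 0, 0],
    [0, 0, 0],
    [0, 0, 0]
  ]
}}

```text
t: 11.0
ee_pos: [0.616, -0.1575, 0.0246]
tool_rot: [-0.494, 0.506, -0.494, -0.506]
wrist_force: [-0.4, -1.4, 0.6]
finger_gap: 0.0004
```

Request:
{"name": "jog_arm", "arguments": {
  "travel": [
    [-0.03, 0, 0.3],
    [-0.03, 0, 0.3],
    [-0.03, 0, 0.3],
    [-0.03, 0, 0.3],
    [-0.03, 0, 0.3],
    [-0.03, 0, 0.3],
    [-0.03, 0, 0.3],
    [-0.03, 0, 0.3],
    [-0.03, 0, 0.3],
    [-0.03, 0, 0.3]
  ],
  "angular": [
    [0, 0, 0],
    [0, 0, 0],
    [0, 0, 0],
    [0, 0, 0],
    [0, 0, 0],
    [0, 0, 0],
    [0, 0, 0],
    [0, 0, 0],
    [0, 0, 0],
    [0, 0, 0]
  ]
}}

```text
t: 11.83
ee_pos: [0.6152, -0.1272, 0.0275]
tool_rot: [-0.494, 0.506, -0.494, -0.506]
wrist_force: [0.2, -0.5, -0.3]
finger_gap: 0.0006
```

```bash
python3 st.py
python3 - <<'E'
from h import *
f=cams.grab_frame("wrist")["pixels"];g=cams.grab_frame("side")["pixels"]
a=cv2.resize(f[150:260,270:407],(500,400),interpolation=2);b=cv2.resize(g[195:275,310:370],(300,400),interpolation=2)
cv2.imwrite("pics/c7.png",np.hstack([a,b]))
E
```

```text
t 11.8333 tcp [ 0.6152 -0.1272  0.0275] gut [-119.0941   -0.9927   27.5207] toolz ang 1.5959954350964076 x [ 0.     -0.0001 -1.    ] gap 0.0005634847760919288 F [ 0.2378 -0.5446 -0.2621]
```

View pics/c7.png

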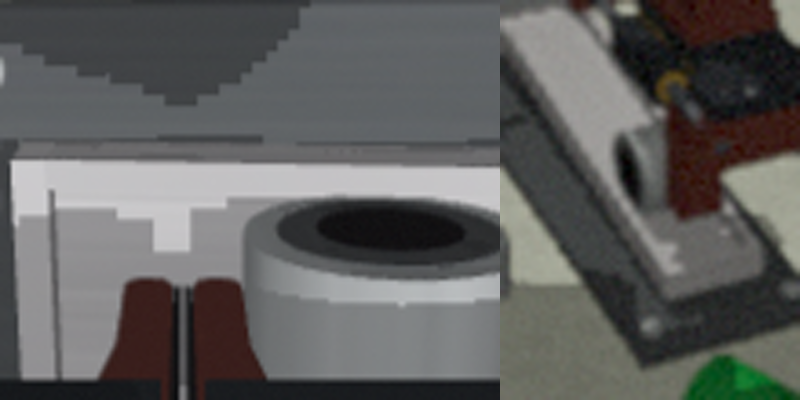

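Roller is moving up the gutter in contact with the finger. Continuing.

Request:
{"name": "jog_arm", "arguments": {
  "travel": [
    [-0.02, 0, 0.2],
    [-0.03, 0, 0.3],
    [-0.04, 0, 0.4],
    [-0.04, 0, 0.4],
    [-0.04, 0, 0.4],
    [-0.04, 0, 0.4],
    [-0.04, 0, 0.4],
    [-0.05, 0, 0.4],
    [-0.04, 0, 0.4],
    [-0.04, 0, 0.4],
    [-0.05, 0, 0.4],
    [-0.04, 0, 0.4]
  ],
  "angular": [
    [0, 0, 0],
    [0, 0, 0],
    [0, 0, 0],
    [0, 0, 0],
    [0, 0, 0],
    [0, 0, 0],
    [0, 0, 0],
    [0, 0, 0],
    [0, 0, 0],
    [0, 0, 0],
    [0, 0, 0],
    [0, 0, 0]
  ]
}}

```text
t: 12.93
ee_pos: [0.614, -0.0822, 0.0322]
tool_rot: [-0.494, 0.506, -0.494, -0.506]
wrist_force: [-0.8, -1.4, 0.1]
finger_gap: 0.0004
```

Request:
{"name": "jog_arm", "arguments": {
  "travel": [
    [-0.04, 0, 0.4],
    [-0.04, 0, 0.4],
    [-0.04, 0, 0.4],
    [-0.04, 0, 0.4],
    [-0.05, 0, 0.4],
    [-0.04, 0, 0.4],
    [-0.04, 0, 0.4],
    [-0.05, 0, 0.4],
    [-0.04, 0, 0.4],
    [-0.04, 0, 0.4],
    [-0.05, 0, 0.4],
    [-0.04, 0, 0.4]
  ],
  "angular": [
    [0, 0, 0],
    [0, 0, 0],
    [0, 0, 0],
    [0, 0, 0],
    [0, 0, 0],
    [0, 0, 0],
    [0, 0, 0],
    [0, 0, 0],
    [0, 0, 0],
    [0, 0, 0],
    [0, 0, 0],
    [0, 0, 0]
  ]
}}

```text
t: 13.93
ee_pos: [0.6128, -0.0341, 0.0373]
tool_rot: [-0.494, 0.506, -0.494, -0.506]
wrist_force: [-0.3, -0.4, 0.0]
finger_gap: 0.0009
```

Request:
{"name": "jog_arm", "arguments": {
  "travel": [
    [-0.04, 0, 0.4],
    [-0.04, 0, 0.4],
    [-0.04, 0, 0.4],
    [-0.03, 0, 0.3],
    [-0.03, 0, 0.3],
    [-0.03, 0, 0.3],
    [-0.03, 0, 0.3],
    [-0.03, 0, 0.3],
    [-0.02, 0, 0.2],
    [-0.02, 0, 0.2],
    [-0.02, 0, 0.2],
    [-0.02, 0, 0.2]
  ],
  "angular": [
    [0, 0, 0],
    [0, 0, 0],
    [0, 0, 0],
    [0, 0, 0],
    [0, 0, 0],
    [0, 0, 0],
    [0, 0, 0],
    [0, 0, 0],
    [0, 0, 0],
    [0, 0, 0],
    [0, 0, 0],
    [0, 0, 0]
  ]
}}

```text
t: 14.93
ee_pos: [0.612, 0.0006, 0.0408]
tool_rot: [-0.494, 0.506, -0.494, -0.506]
wrist_force: [0.3, -1.6, -0.1]
finger_gap: 0.0005
```

```bash
python3 st.py
python3 - <<'E'
from h import *
f=cams.grab_frame("wrist")["pixels"];g=cams.grab_frame("side")["pixels"]
a=cv2.resize(f[90:260,250:462],(500,400),interpolation=2);b=cv2.resize(g[170:250,285:345],(300,400),interpolation=2)
cv2.imwrite("pics/c8.png",np.hstack([a,b]))
E
```

```text
t 14.9333 tcp [0.612  0.0006 0.0408] gut [ 8.7393 -0.9862 40.7905] toolz ang 1.5959268418028068 x [ 0.     -0.0001 -1.    ] gap 0.0004952190982288901 F [ 0.3416 -1.569  -0.111 ]
```

View pics/c8.png

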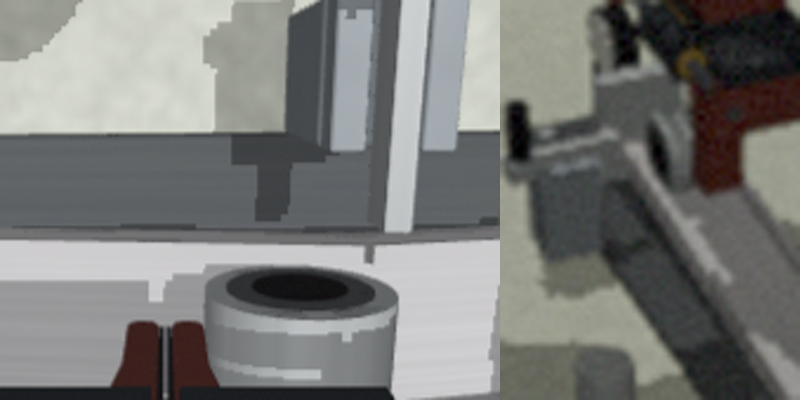

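Request:
{"name": "jog_arm", "arguments": {
  "travel": [
    [-0.02, 0, 0.2],
    [-0.02, 0, 0.2],
    [-0.02, 0, 0.2],
    [-0.02, 0, 0.2],
    [-0.02, 0, 0.2],
    [-0.02, 0, 0.2],
    [-0.02, 0, 0.2],
    [0, 0, 0.2],
    [0, 0, 0.2],
    [0, 0, 0.2],
    [0, 0, 0.2],
    [0, 0, 0.2]
  ],
  "angular": [
    [0, 0, 0],
    [0, 0, 0],
    [0, 0, 0],
    [0, 0, 0],
    [0, 0, 0],
    [0, 0, 0],
    [0, 0, 0],
    [0, 0, 0],
    [0, 0, 0],
    [0, 0, 0],
    [0, 0, 0],
    [0, 0, 0]
  ]
}}

```text
t: 16.03
ee_pos: [0.6113, 0.0247, 0.0421]
tool_rot: [0.494, -0.506, 0.494, 0.506]
wrist_force: [-0.4, -0.3, 1.2]
finger_gap: 0.0003
```

```bash
cat > rol.py <<'E'
exec(open("st.py").read())
def look():
  for n in("wrist","side"):
    f=cams.grab_frame(n)
    for k,z in(("roller",.065),("knob",.092)):
      for d in landmark_of(k,f)[:4]: 
        g=gut(atz(f,d["point"],z)); 
        if abs(g[1])<120 and abs(g[0])<150: print(n,k,round(d["confidence"],2),np.round(d["point"]),g)
look()
E
python3 rol.py
```

```text
t 16.0333 tcp [0.6113 0.0247 0.0421] gut [32.8858 -0.9153 42.0874] toolz ang 1.5959837900872889 x [-0.0002  0.     -1.    ] gap 0.00033692566317000553 F [-0.4251 -0.2685  1.1503]
wrist roller 0.75 [351. 110.] [-100.845   -70.9669   65.    ]
wrist roller 0.71 [241. 399.] [77.3364  3.2404 65.    ]
wrist knob 0.65 [ 60. 382.] [57.3293 93.288  92.    ]
side roller 0.51 [192. 319.] [83.8627 -4.7925 65.    ]
side knob 0.54 [198. 287.] [50.7277 98.7202 92.    ]
side knob 0.29 [230. 328.] [-131.9608   58.4741   92.    ]
```

Request:
{"name": "jog_arm", "arguments": {
  "travel": [
    [0, 0, 0.2],
    [0, 0, 0.2],
    [0, 0, 0.1],
    [0, 0, 0],
    [0, 0, 0],
    [0, 0, 0]
  ],
  "angular": [
    [0, 0, 0],
    [0, 0, 0],
    [0, 0, 0],
    [0, 0, 0],
    [0, 0, 0],
    [0, 0, 0]
  ]
}}

```text
t: 16.83
ee_pos: [0.6112, 0.0294, 0.0421]
tool_rot: [-0.494, 0.506, -0.494, -0.506]
wrist_force: [0.4, -0.1, -0.0]
finger_gap: 0.0003
```

```bash
python3 rol.py;  python3 - <<'E'
from h import *
f=cams.grab_frame("wrist")["pixels"];g=cams.grab_frame("side")["pixels"]
a=cv2.resize(f[30:270,250:550],(500,400),interpolation=2);b=cv2.resize(g[165:245,280:340],(300,400),interpolation=2)
cv2.imwrite("pics/c9.png",np.hstack([a,b]))
E
```

```text
t 16.8333 tcp [0.6112 0.0294 0.0421] gut [37.6075 -0.9791 42.1445] toolz ang 1.596107306203628 x [-0.0001 -0.0001 -1.    ] gap 0.0003063611996588913 F [ 0.3645 -0.1474 -0.0305]
wrist roller 0.82 [241. 410.] [88.0823  3.5091 65.    ]
wrist roller 0.62 [352. 102.] [-101.1974  -72.1143   65.    ]
wrist knob 0.78 [ 60. 369.] [56.8767 93.3    92.    ]
wrist knob 0.27 [239. 410.] [79.2799 15.1415 92.    ]
side roller 0.7 [192. 320.] [84.3151 -6.48   65.    ]
side knob 0.53 [197. 292.] [50.0939 87.216  92.    ]
```

View pics/c9.png

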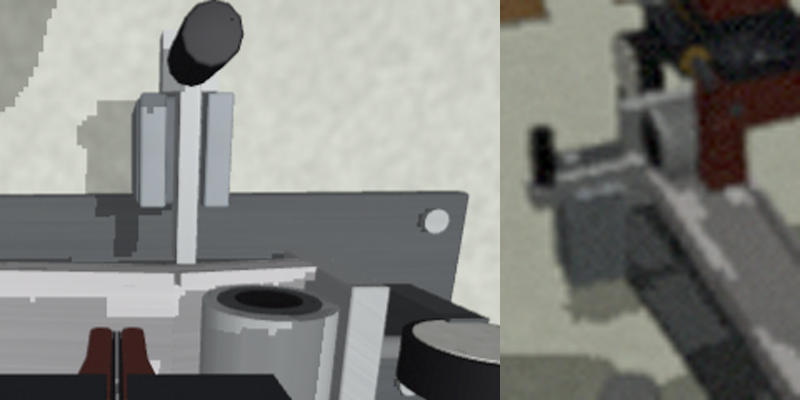

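Roller rests against the stop (wrist zoom: roller at col 270, stop face at col 345), with the keeper still out. The knob is at gutter (57.5, 94) in my frame. Next I'll raise, go round to the robot side of the knob, and lower.

Request:
{"name": "jog_arm", "arguments": {
  "travel": [
    [-0.5, 0, 0],
    [-1.5, 0, 0],
    [-2, 0, 0],
    [-2, 0, 0],
    [0, 1.5, 0.3],
    [0, 2.5, 0.4],
    [0, 2.5, 0.4],
    [0, 2.5, 0.4],
    [0, 2, 0.3],
    [0, 1.2, 0.2],
    [0, 0.6, 0],
    [0, 0, 0]
  ],
  "angular": [
    [0, 0, 0],
    [0, 0, 0],
    [0, 0, 0],
    [0, 0, 0],
    [0, 0, 0],
    [0, 0, 0],
    [0, 0, 0],
    [0, 0, 0],
    [0, 0, 0],
    [0, 0, 0],
    [0, 0, 0],
    [0, 0, 0]
  ]
}}

```text
t: 18.23
ee_pos: [0.4821, 0.0462, 0.1025]
tool_rot: [-0.494, 0.506, -0.494, -0.506]
wrist_force: [0.8, 0.2, -0.7]
finger_gap: 0.0005
```

```bash
cat >> rol.py <<'E'
f=cams.grab_frame("wrist"); p=np.array(s["ee_pos"])
for l in [(-.02,-.01,0),(-.02,0.01,0)]: print("tip",l,proj(f,p+R@l)[0])
E
python3 rol.py
```

```text
t 18.2333 tcp [0.4821 0.0462 0.1025] gut [ 57.673  127.722  102.4598] toolz ang 1.5962179203806872 x [-0.0001 -0.0001 -1.    ] gap 0.0005335982072198884 F [ 0.7556  0.2406 -0.6688]
side roller 0.7 [195. 316.] [76.1038  7.2947 65.    ]
side knob 0.73 [198. 288.] [49.3259 98.0828 92.    ]
tip (-0.02, -0.01, 0) [258.885  321.7681]
tip (-0.02, 0.01, 0) [226.7998 321.7999]
```

Request:
{"name": "jog_arm", "arguments": {
  "travel": [
    [0.6, 0, 0],
    [0.9, 0, 0],
    [0.9, 0, 0],
    [0.8, 0, 0],
    [0.5, 0, 0],
    [0.2, 0, 0],
    [0, -0.3, 0],
    [0, -0.4, 0],
    [0, -0.4, 0],
    [0, -0.4, 0],
    [0, -0.4, 0],
    [0, -0.4, 0]
  ],
  "angular": [
    [0, 0, 0],
    [0, 0, 0],
    [0, 0, 0],
    [0, 0, 0],
    [0, 0, 0],
    [0, 0, 0],
    [0, 0, 0],
    [0, 0, 0],
    [0, 0, 0],
    [0, 0, 0],
    [0, 0, 0],
    [0, 0, 0]
  ]
}}

```text
t: 19.58
ee_pos: [0.5061, 0.0468, 0.0634]
tool_rot: [0.494, -0.506, 0.494, 0.506]
wrist_force: [-1.3, 0.1, 1.5]
finger_gap: 0.0005
```

Request:
{"name": "jog_arm", "arguments": {
  "travel": [
    [0, -0.3, 0],
    [0, -0.4, 0],
    [0, -0.4, 0],
    [0, -0.4, 0],
    [0, -0.4, 0],
    [0, -0.4, 0],
    [0, -0.4, 0],
    [0, -0.4, 0],
    [0, 0, 0]
  ],
  "angular": [
    [0, 0, 0],
    [0, 0, 0],
    [0, 0, 0],
    [0, 0, 0],
    [0, 0, 0],
    [0, 0, 0],
    [0, 0, 0],
    [0, 0, 0],
    [0, 0, 0]
  ]
}}

```text
t: 20.33
ee_pos: [0.538, 0.0475, 0.0632]
tool_rot: [-0.494, 0.507, -0.493, -0.506]
wrist_force: [0.3, 1.4, -0.0]
finger_gap: 0.0003
```

```bash
python3 rol.py
```

```text
t 20.3333 tcp [0.538  0.0475 0.0632] gut [57.5107 71.755  63.1977] toolz ang 1.5959527930061268 x [ 0.0011 -0.0002 -1.    ] gap 0.0003182274971631348 F [ 0.259   1.4193 -0.0115]
side knob 0.63 [193. 303.] [57.479  52.6182 92.    ]
tip (-0.02, -0.01, 0) [263.6445 321.2708]
tip (-0.02, 0.01, 0) [231.8739 321.3033]
```

Request:
{"name": "jog_arm", "arguments": {
  "travel": [
    [0, -0.2, 0],
    [0, -0.2, 0],
    [0, 0, 0]
  ],
  "angular": [
    [0, 0, 0],
    [0, 0, 0],
    [0, 0, 0]
  ]
}}

```text
t: 20.93
ee_pos: [0.541, 0.0477, 0.0632]
tool_rot: [-0.494, 0.506, -0.494, -0.506]
wrist_force: [-0.8, -0.3, 0.1]
finger_gap: 0.0007
```

Request:
{"name": "jog_arm", "arguments": {
  "travel": [
    [0, -0.2, 0],
    [0, 0, 0]
  ],
  "angular": [
    [0, 0, 0],
    [0, 0, 0]
  ]
}}

```text
t: 21.1
ee_pos: [0.5415, 0.0478, 0.0629]
tool_rot: [0.493, -0.506, 0.494, 0.507]
wrist_force: [-4.0, 0.3, 2.8]
finger_gap: 0.0005
```

Request:
{"name": "jog_arm", "arguments": {
  "travel": [
    [0, -0.2, 0],
    [0, 0, 0]
  ],
  "angular": [
    [0, 0, 0],
    [0, 0, 0]
  ]
}}

```text
t: 21.27
ee_pos: [0.5416, 0.048, 0.0626]
tool_rot: [0.492, -0.505, 0.495, 0.508]
wrist_force: [-7.7, 0.2, 4.9]
finger_gap: 0.0002
```

```bash
cat > kn.py <<'E'
exec(open("st.py").read())
a=cv2.imread("pics/side1.png"); f=cams.grab_frame("side"); b=f["pixels"]
# template: knob region from first image, find it now
T=a[184:206,284:293]
m=cv2.matchTemplate(b[175:215,280:330],T,cv2.TM_CCOEFF_NORMED); _,v,_,l=cv2.minMaxLoc(m)
print("template",v,"shift px (row,col)",l[1]+175-184,l[0]+280-284)
o=np.array([.6112,-.0082]);c,q=np.cos(1.596),np.sin(1.596)
wp=lambda x,y,z:[o[0]+(c*x-q*y)/1000,o[1]+(q*x+c*y)/1000,z/1000]
for j in(0,40,44,47,50): print(j,proj(f,wp(58,96-j,92))[0]-proj(f,wp(58,96,92))[0])
for im,r0 in((a,(180,208,280,312)),(b,(180,208,280,312))):
    d=im[r0[0]:r0[1],r0[2]:r0[3]].max(2); print("\n".join("".join("#" if x<45 else "+" if x<70 else "." for x in r) for r in d)); print()
for d in landmark_of("knob",f)[:2]: print(d["confidence"],d["point"])
E
python3 kn.py
```

```text
t 21.2667 tcp [0.5416 0.048  0.0626] gut [57.8896 68.1744 62.6459] toolz ang 1.5961797603140842 x [-0.0059  0.0001 -1.    ] gap 0.00016058567733319722 F [-7.6563  0.1857  4.9099]
template 0.5881447792053223 shift px (row,col) -1 34
0 [0. 0.]
40 [-3.1206 14.1569]
44 [-3.4294 15.5576]
47 [-3.6606 16.6064]
50 [-3.8914 17.6536]
............................####
............................####
...........................+####
........................+...+...
................................
................................
................................
................................
................................
................................
........+.......................
......+###......................
......+###......................
......+###..............+.......
......+###+.........+++++.......
......+####.....+++++++++.......
......+####+....+++++++.........
.......####+....++..............
.......####++...................
.......####+....................
.......####.....................
.......####.....................
.......++++................+....
...............
[... 415 characters left out ...]
.............+++++++++####+.++..
.............+#+++++++####++##+.
.............+#+++++++####+.###.
.............+#+++++++####..###+
.............+++++++++####+.###+
.............+#+++++++####+.####
.............++++++++++###+.+###
.............+++++++++####...+++
............++++++++++####......
..........++.+++++++++####+.....
..........+++++++++..++##+......
...........+..+++.....+++.......
...............+.....+..........
...............+.+++............
..............+..+++............
...........+.+......+...........
....................+.++........
................+.++.+........++
...........++..+++..+.....++##++
...........++..+........++++####

0.73 [193.1, 303.5]
0.44 [222.6, 376.6]
```

Request:
{"name": "jog_arm", "arguments": {
  "travel": [
    [0, -0.2, 0],
    [0, -0.2, 0],
    [0, 0, 0],
    [0, 0, 0]
  ],
  "angular": [
    [0, 0, 0],
    [0, 0, 0],
    [0, 0, 0],
    [0, 0, 0]
  ]
}}

```text
t: 21.7
ee_pos: [0.5416, 0.0483, 0.0621]
tool_rot: [0.491, -0.503, 0.497, 0.51]
wrist_force: [-14.8, -0.3, 10.4]
finger_gap: 0.0003
```

```bash
python3 kn.py | head -12
```

```text
t 21.7 tcp [0.5416 0.0483 0.0621] gut [58.2369 68.1339 62.1285] toolz ang 1.596413741087332 x [-0.0126  0.0004 -0.9999] gap 0.00031264294503071137 F [-14.827   -0.3343  10.3552]
template 0.5925176739692688 shift px (row,col) -1 34
0 [0. 0.]
40 [-3.1206 14.1569]
44 [-3.4294 15.5576]
47 [-3.6606 16.6064]
50 [-3.8914 17.6536]
............................####
............................####
...........................+####
........................+...+...
................................
```

Request:
{"name": "jog_arm", "arguments": {
  "travel": [
    [0, 0.4, 0],
    [0, 0.6, 0],
    [0, 1, 0],
    [0, 1.5, 0],
    [-1, 0, 0],
    [-2, 0, 0],
    [-2.5, 0, -0.5],
    [-2.5, 0, -2],
    [-2, 0, -3],
    [-1, 0, -3],
    [0, 0, -2.5],
    [0, 0, -1]
  ],
  "angular": [
    [0, 0, 0],
    [0, 0, 0],
    [0, 0, 0],
    [0, 0, 0],
    [0, 0, 0],
    [0, 0, 0],
    [0, 0, 0],
    [0, 0, 0],
    [0, 0, 0],
    [0, 0, 0],
    [0, 0, 0],
    [0, 0, 0]
  ]
}}

```text
t: 22.8
ee_pos: [0.519, -0.0764, 0.1755]
tool_rot: [-0.495, 0.508, -0.493, -0.504]
wrist_force: [0.4, 0.1, -0.3]
finger_gap: 0.0005
```

Request:
{"name": "jog_arm", "arguments": {
  "travel": [
    [-1, 0, -2],
    [-1, -1, -2],
    [0, -2, -2],
    [0, -2, -2],
    [0, -2, -1],
    [0, -1, 0],
    [0, 0, 0]
  ],
  "angular": [
    [0, 0, 0],
    [0, 0, 0],
    [0, 0, 0],
    [0, 0, 0],
    [0, 0, 0],
    [0, 0, 0],
    [0, 0, 0]
  ]
}}

```text
t: 23.38
ee_pos: [0.6011, -0.1609, 0.1931]
tool_rot: [-0.494, 0.506, -0.493, -0.506]
wrist_force: [0.7, 0.3, 0.1]
finger_gap: 0.0005
```

```bash
python3 kn.py
python3 - <<'E'
exec(open("st.py").read())
o=np.array([.6112,-.0082]);c,q=np.cos(1.596),np.sin(1.596)
wp=lambda x,y,z:[o[0]+(c*x-q*y)/1000,o[1]+(q*x+c*y)/1000,z/1000]
for n in("wrist","top","side"):
    f=cams.grab_frame(n); cv2.imwrite(f"pics/end_{n}.png",f["pixels"])
    print(n,"pred knob home",proj(f,wp(58,45,92))[0],"out",proj(f,wp(58,95,92))[0],"roller",proj(f,wp(88,0,63))[0])
    for k,z in(("knob",.092),("roller",.065)):
      for d in landmark_of(k,f)[:3]:
        g=gut(atz(f,d["point"],z))
        if abs(g[1])<120 and abs(g[0])<150: print(k,round(d["confidence"],2),d["point"],g)
E
```

```text
t 23.3833 tcp [ 0.6011 -0.1609  0.1931] gut [-152.39     13.9573  193.0963] toolz ang 1.5955400917519353 x [ 0.0014  0.0002 -1.    ] gap 0.0005463049027838442 F [0.7095 0.2703 0.0791]
template 0.8094797134399414 shift px (row,col) -4 15
0 [0. 0.]
40 [-3.1206 14.1569]
44 [-3.4294 15.5576]
47 [-3.6606 16.6064]
50 [-3.8914 17.6536]
............................####
............................####
...........................+####
........................+...+...
................................
................................
................................
................................
................................
................................
........+.......................
......+###......................
......+###......................
......+###..............+.......
......+###+.........+++++.......
......+####.....+++++++++.......
......+####+....+++++++.........
.......####+....++..............
.......####++...................
.......####+....................
.......####.....................
.......####.....................
.......++++................+....
..........
[... 1283 characters left out ...]
2345]
wrist pred knob home [168.1324 539.3626] out [113.6073 549.5111] roller [205.5019 540.0658]
knob 0.86 [160.1, 539.4] [56.6152 52.6533 92.    ]
knob 0.49 [203.4, 563.5] [88.2763 10.123  92.    ]
roller 0.88 [201.1, 543.5] [89.241   5.4656 65.    ]
top pred knob home [206.4609 318.286 ] out [223.2851 318.4029] roller [192.5885 308.3141]
knob 0.41 [205.8, 315.7] [65.6728 42.9767 92.    ]
roller 0.71 [159.2, 378.9] [-128.877  -101.3291   65.    ]
roller 0.66 [191.2, 311.2] [79.1612 -3.9641 65.    ]
side pred knob home [192.0233 305.4936] out [195.9128 287.8485] roller [192.6855 317.1716]
knob 0.68 [192.1, 304.8] [58.3787 46.8468 92.    ]
roller 0.65 [191.9, 316.8] [89.268   0.5617 65.    ]
```

Run:
```python
from h import *
f=cams.grab_frame("side"); t=cams.grab_frame("top")
o=np.array([.6112,-.0082]);c,q=np.cos(1.596),np.sin(1.596)
wp=lambda x,y,z:[o[0]+(c*x-q*y)/1000,o[1]+(q*x+c*y)/1000,z/1000]
def cen(im,r0,r1,c0,c1,bg=60):
    d=np.clip(bg-im[r0:r1,c0:c1].max(2).astype(float),0,None); R,C=np.mgrid[r0:r1,c0:c1]; return np.array([(d*R).sum(),(d*C).sum()])/d.sum(), d.sum()
a=cv2.imread("pics/side1.png");b=cv2.imread("pics/end_side.png")
for bg in(50,60,80): print("side",cen(a,189,201,284,294,bg),cen(b,185,197,299,308,bg))
A=cv2.imread("pics/top1.png");B=cv2.imread("pics/end_top.png")
for im,r in((A,(214,228,310,326)),(B,(196,228,310,326))):
    print("\n".join(" ".join("%3d"%x for x in row) for row in im[r[0]:r[1],r[2]:r[3]].max(2))); print()
for n,F in(("side",f),("top",t)):
  for j in(40,44,47,50): print(n,j,proj(F,wp(58,96-j,95))[0]-proj(F,wp(58,96,95))[0])
```

```text
side (array([195.99746622, 288.35641892]), np.float64(1184.0)) (array([192.04814189, 303.50084459]), np.float64(1184.0))
side (array([195.96523388, 288.38242731]), np.float64(1582.0)) (array([192.01634192, 303.46071653]), np.float64(1591.0))
side (array([195.81754386, 288.40779727]), np.float64(2565.0)) (array([191.99310873, 303.45444104]), np.float64(2612.0))
139 141 115  99 102  69  99 128 100  84  97 106  83  88  94  91
138 139 111  96  99  68  83 123  94  79  96 104  84  85  92  90
138 139 110  94 102  70  96 127  93  77  95 104  81  85  91  88
139 141 111  96 103  69  98 128  95  71  94 106  83  83  90  89
140 147 108  94 104  71  97 128 100  76  96 108  89  85  90  90
140 144 106  93 103  71  98 131 104  70  70  75  77  88  92  92
140 143 115  90  94 102  97  79  60  68  60  50  68  85  91  90
137 139 137 105  81  72  50  41  37  52  75  69  78  91  91  89
136 137 140 131 130  92  43  36  40  44 104 100  84  88  88  85
136 138 138 137 138 106  57  37  38  33 104 129 132 134 134 135
135 136 138 137 136 113  59  28  27  73 122 135 136 139 137 137
138 136 136 132 133 130 123 107 1
[... 1784 characters left out ...]
 97  96  94  94  93  91 133 154 157 155
153 154 156 147 144 150 156 155 151 151 150 145 151 158 157 155
153 155 156 151 153 158 162 159 155 154 153 151 151 154 156 154
152 153 154 154 154 154 156 156 157 154 151 151 153 153 153 150
156 154 153 150 151 152 152 155 154 153 153 151 152 152 154 152
152 151 150 152 153 154 153 155 154 151 149 147 150 153 156 155
152 154 153 153 153 154 150 153 153 152 152 152 154 155 154 153

side 40 [-3.1150287  14.17474822]
side 44 [-3.42322847 15.57719253]
side 47 [-3.65398865 16.62725264]
side 50 [-3.88441564 17.6757966 ]
top 40 [-13.50096514  -0.09382165]
top 44 [-14.84695587  -0.10317528]
top 47 [-15.85596062  -0.11018711]
top 50 [-16.86454711  -0.11719604]
```

Joint travel measures only about 44 mm in the side and top views, so the slide isn't proven home. Something stopped the tool at 15 N, possibly the gripper body. I'll push again with the tool higher and offset away from the dial gauge.

Request:
{"name": "jog_arm", "arguments": {
  "travel": [
    [0, 0.5, 1.3],
    [0, 1.1, 2.9],
    [0, 1.1, 2.9],
    [0, 1.1, 2.9],
    [0, 1.1, 2.9],
    [0, 1.1, 2.9],
    [0, 1.1, 2.9],
    [0.5, 0.3, 1.3],
    [2, 0, 0.2],
    [3, 0, 0],
    [3, 0, 0],
    [2, 0, 0]
  ],
  "angular": [
    [0, 0, 0],
    [0, 0, 0],
    [0, 0, 0],
    [0, 0, 0],
    [0, 0, 0],
    [0, 0, 0],
    [0, 0, 0],
    [0, 0, 0],
    [0, 0, 0],
    [0, 0, 0],
    [0, 0, 0],
    [0, 0, 0]
  ]
}}

```text
t: 25.03
ee_pos: [0.5186, 0.0396, 0.086]
tool_rot: [0.493, -0.506, 0.494, 0.507]
wrist_force: [0.4, -0.6, 0.3]
finger_gap: 0.0006
```

```bash
python3 st.py
```

```text
t 25.0333 tcp [0.5186 0.0396 0.086 ] gut [50.0845 91.3222 85.9784] toolz ang 1.596663037513655 x [-0.0017 -0.0001 -1.    ] gap 0.000563010550049708 F [ 0.4428 -0.6183  0.3353]
```

Request:
{"name": "jog_arm", "arguments": {
  "travel": [
    [0.6, 0, 0.2],
    [0.6, -0.3, 0.1],
    [0, -0.4, 0],
    [0, -0.4, 0],
    [0, -0.4, 0],
    [0, -0.4, 0],
    [0, -0.2, 0],
    [0, -0.2, 0],
    [0, -0.2, 0],
    [0, 0, 0]
  ],
  "angular": [
    [0, 0, 0],
    [0, 0, 0],
    [0, 0, 0],
    [0, 0, 0],
    [0, 0, 0],
    [0, 0, 0],
    [0, 0, 0],
    [0, 0, 0],
    [0, 0, 0],
    [0, 0, 0]
  ]
}}

```text
t: 25.87
ee_pos: [0.5416, 0.0428, 0.0759]
tool_rot: [0.492, -0.505, 0.495, 0.508]
wrist_force: [-7.6, -0.3, 5.2]
finger_gap: 0.0005
```

```bash
cat >> st.py <<'E'
print("torque",np.array(s["torque"]))
E
python3 st.py
```

```text
t 25.8667 tcp [0.5416 0.0428 0.0759] gut [52.7145 68.3244 75.9056] toolz ang 1.5962212823236963 x [-0.0062 -0.0001 -1.    ] gap 0.0004819956958793326 F [-7.6054 -0.2775  5.201 ]
torque [-0.0309  1.2582  0.0875]
```

Run:
```python
from st import *
f=cams.grab_frame("wrist"); K,Rc,t=P(f)
s=status.observe(); R=Ro.from_quat(np.roll(s["tool_rot"],-1)).as_matrix(); p=np.array(s["ee_pos"])
oc=R.T@(-Rc.T@t-p); Rct=Rc@R   # tool->cam
Q=Ro.from_quat([.506,-.494,-.506,-.494]).as_matrix()
def back(tcp,rc,z):
    o=np.array(tcp)+Q@oc; d=(Rct@Q.T).T@np.linalg.inv(K)@np.array([rc[1],rc[0],1.]); return gut(o+d*(z-o[2])/d[2])
def fwd(tcp,g):
    y=1.596;c,q=np.cos(y),np.sin(y); w=np.array([.6112+(c*g[0]-q*g[1])/1000,-.0082+(q*g[0]+c*g[1])/1000,g[2]/1000])
    v=K@(Rct@Q.T@(w-np.array(tcp)-Q@oc)); return v[[1,0]]/v[2]
c9=(.6112,.0294,.0421)
print("blade tip c9",back(c9,(188.4,362),.074),"c8",back((.612,.0006,.0408),(188.4,418.8),.074))
print("knob top c9",back(c9,(48,378.5),.105),"wall outer near c9",back(c9,(187.5,355),.055),"plate edge c9", back(c9,(30+197/1.667,250+100/1.667),.010))
e=(.5982,-.1597,.1928)
for j in(40,44,47,50): print(j,"blade tip",fwd(e,(58,41-j,74)),"knob top",fwd(e,(58,99-j,105)))
im=cv2.imread("pics/end_wrist.png"); r0,r1,c0,c1=150,230,500,565
cv2.imwrite("pics/x.png",im[r0:r1,c0:c1])
g=im[:,:,:].max(2)
for r in range(146,228,2): print(r," ".join("%3d"%x for x in g[r,506:562:2]))
```

```text
t 25.8667 tcp [0.5416 0.0428 0.0759] gut [52.7145 68.3244 75.9056] toolz ang 1.5962212823236963 x [-0.0062 -0.0001 -1.    ] gap 0.0004819956958793326 F [-7.6054 -0.2775  5.201 ]
torque [-0.0309  1.2582  0.0875]
blade tip c9 [58.3964 35.9192 74.    ] c8 [58.3131 36.0728 74.    ]
knob top c9 [ 58.0597  94.6226 105.    ] wall outer near c9 [57.111  32.3619 55.    ] plate edge c9 [29.8788 51.3448 10.    ]
40 blade tip [206.9249 519.6312] knob top [154.2163 552.9492]
44 blade tip [210.5801 518.9947] knob top [158.6772 552.0819]
47 blade tip [213.3061 518.52  ] knob top [162.0009 551.4357]
50 blade tip [216.019  518.0476] knob top [165.3061 550.7931]
146  76  62  62 124 147 147 148 144 145  99  65  61  60 139 146 146 149 183 182 181 181 185 187 190 189 189 186 182
148  70  61  62 137 147 147 146 143 107  98  62  62  61 145 146 146 151 183 182 182 184 185 186 189 188 187 183 181
150  65  62  62 144 147 146 141 143 108  92  60  63  75 144 146 145 162 184 184 180 184 186 187 188 188 188 185 183
152  64  63  67 146 123 113  78  92 137 138 109 135 134 153 161 159  96  87  86  85  86  75  75  75
[... 3608 characters left out ...]
 160
216 115 110 111 110  79  67  72  78  85  90  97 106 114 120 126 133 139 148 149 153 153 155 160 163 163 161 161 160
218  82  81  81  81  75  67  73  79  86  92  98 108 115 123 126 133 141 148 151 152 153 156 160 163 163 160 161 160
220  87 168 120 123 123 116  78  79  87  93 101 111 116 122 127 136 143 148 150 153 153 157 161 163 161 161 161 160
222 108 176 176 176 166 166 154 146 107  94 102 113 118 123 128 135 145 149 150 153 154 158 161 162 161 161 161 159
224  89 101 100  91  83  83  83  82  83  84  86  96 110 123 130 138 146 149 151 152 154 159 162 163 160 161 160 158
226  79  80  81  81  81  81  81  81  81  81  80  81  81  81  85  96 106 117 138 141 153 158 161 162 160 161 150 132
```

Blade tip measures at gutter y ≈ -8 to -9 mm, and home is -10. It measured about y 35–36 before the push. So the slide started about 5 mm in and is now at its end stop, which blocked it at the same place in both pushes. Retracting clear.

Request:
{"name": "jog_arm", "arguments": {
  "travel": [
    [0, 0.3, 0],
    [0, 0.6, 0],
    [0, 1, 0],
    [0, 1.5, 0],
    [-1, 0.5, 0],
    [-2, 0, 0],
    [-2.5, 0, -1],
    [-2.5, 0, -2],
    [-2, 0, -3],
    [-1, 0, -3],
    [0, 0, -2],
    [0, 0, 0]
  ],
  "angular": [
    [0, 0, 0],
    [0, 0, 0],
    [0, 0, 0],
    [0, 0, 0],
    [0, 0, 0],
    [0, 0, 0],
    [0, 0, 0],
    [0, 0, 0],
    [0, 0, 0],
    [0, 0, 0],
    [0, 0, 0],
    [0, 0, 0]
  ]
}}

```text
t: 26.92
ee_pos: [0.5101, -0.0718, 0.1883]
tool_rot: [-0.495, 0.507, -0.494, -0.504]
wrist_force: [-0.1, -0.5, -0.7]
finger_gap: 0.0007
```

```bash
python3 rol.py | grep -v tip; python3 kn.py | sed -n 3,4p
```

```text
t 26.9167 tcp [ 0.5101 -0.0718  0.1883] gut [-61.0431 102.7    188.3319] toolz ang 1.5933352634762317 x [ 0.0043 -0.0028 -1.    ] gap 0.0006584519619253764 F [-0.099  -0.5379 -0.7141]
torque [ 0.0497 -0.0056 -0.0084]
wrist roller 0.83 [275. 453.] [88.8175  5.0207 65.    ]
wrist knob 0.69 [249. 437.] [56.2951 49.1734 92.    ]
side knob 0.73 [192. 306.] [59.2732 43.6426 92.    ]
template 0.8107014894485474 shift px (row,col) -4 15
0 [0. 0.]
```

```bash
python3 -c "from cell import close_job; print(close_job())"
```

```text
the job is handed in; nothing more can be done
None
```

I pushed the steel roller up the gutter and over the crest, and it settled in the seat against the stop. I then pushed the keeper knob until it would go no further, pulled the arm clear and handed the job in at about 27 s. The job gives no verdict, so this rests on my own checks.

**Roller:** the last wrist-camera check put it at gutter x ≈ 89 mm, where the seat is at 90 mm. The wrist check gave y ≈ 5 mm, but an earlier side view gave y ≈ 0.6 mm. The side network missed the roller in the final check.

**Keeper:** two separate pushes, at different heights, stopped hard at the same place (15 N and 8 N). The blade tip measured about 1–2 mm short of its home position of y -10, and the knob showed at y 44 to 49 mm, where home is 48.

**Checks that disagreed:**
- **Knob travel:** the side and top images showed only about 44 mm of travel, not 50. The blade tip read y ≈ 35–36 mm before the push, so I think the slide started about 5 mm in and is now home. I did not confirm this independently.
- **Fingertip height:** the fingertips turned out about 39 mm higher than the stated offset from the TCP. My first approach passed over the roller without moving it, and I then lowered the tool to match.

I saw no contact with the other items on the table, but I did not re-measure their positions at the end.

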